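Lock the drone wing joint

ROBOT

A 7-joint arm with a two-finger parallel gripper is mounted at the origin on the work surface. World frame = base frame: x ahead of the robot, y to its left, z up, the work surface at z = 0. Lengths are in m, angles in rad, forces in N, time in s.
With the tool pointing down it reaches from about 0.425 to 0.875 m from the base axis. Payload 8.4 kg.
Tool frame: the origin (TCP) lies at the centre of the arm's flange, where the gripper is bolted on; the fingertips stand 173 mm ahead of it and the grasp point (between the pads) lies 155 mm ahead of it; z points along the fingers, y is the line along which they close (so a half turn about z gives the same grasp; the last joint's range is limited). The gripper opens to 85 mm and grips with 20 to 120 N. Pads are 22 mm wide; open, the fingers measure 114 mm over their backs; the gripper's body (76 mm by 85 mm) begins 54 mm behind the grasp point. The pads swing forward as they close: fully open they stand 13 mm farther back than shut.
Start: joints at [-1.338, 0.333, 0.04, 1.465, -0.013, 1.343, -0.059], TCP at [0.212, 0.615, 0.405] pointing down, gripper open.
Joint ranges: [-2.58, 2.58], [-0.38, 2.09], [-1.3, 1.39], [0.25, 2.4], [-1.5, 4.64], [0.08, 2.09], [-2.65, 2.65]. Speed limits (rad/s): [2.22, 2.22, 2.79, 2.79, 3.14, 3.14, 3.14].

INTERFACE

Orientations are given as a unit quaternion [x, y, z, w].
In Python, from rig import get_obs, vision, workorder gives the robot as it stands. The module is installed in compiled form; this text tells all that it offers.
- The arm moves only by the tool play_rows, never from a script. Its argument "rows" is a list that holds one entry, the list of rows, each a list of 7 numbers: the shift along the tool's x, y, z in mm, then the turn, a rotation vector about the tool's x, y, z in rad, then the finger opening in mm, from 0 to 85.4. In form: [[[x, y, z, wx, wy, wz, fingers], ...]]. A call has exactly 8 rows; each row shifts and turns the commanded pose from where the row before left it, along the tool's axes as they then stand; what a row does not reach is not made up. A row lasts 1/10 s, in which the tool goes at most 50 mm and 8.59 degrees, less where a joint would pass 70% of its speed; a pose out of reach is approached as far as the arm can. A call with a gripper value outside its range is refused whole. The fingers move at their own pace and stop on an object; "squeeze" is the grip in N (left out, the last holds). Time passes only in rows, so rows that do not move let the fingers close, or fill a call up. It gives the time, the measured TCP pose, the force, the opening and the grip force at its end, in the units of the state.
- get_obs(): the state, without advancing time (a new reading comes with each control period).
- vision.capture(name): name is "scene" or "top" or "wrist"; returns a dict with "color" (400x640x3 uint8, red, green, blue), "mtx" (3x3 intrinsics, pixels), "rvec" (rotation vector, rad) and "tvec" (3), from world to camera coordinates, as OpenCV has them. Camera axes: x right, y down, z forward; pixel columns grow to the right and rows downward; lengths in m; the calibration is good to about 2 mm. A picture is of the moment at which its call begins. There is no depth.
- workorder.finish_job(): hands the job in; it is judged then, once.
Trained networks look in a picture, given as the dict that the camera call returned (one of the last four; its "shot" number tells which), for a name from the list of things; names that differ only in an ending like _2 or _b are one class to them, and where a whole thing is asked for, a point or a joint stands for the part that bears it (a point fixed in the world has none). Each returns a list of dicts, best first, with "confidence" (0 to 1); they miss things now and then, are a little off and sometimes report something else, mostly with a low value. They report only what shows in the picture. A call takes as long as a camera call.
- vision.boxes_of(picture, label): "pixel" ([column, row] in pixels, amid what is visible of it).
- vision.silhouettes(picture, label): "region" (400x640 bool, what is visible of it) and "pixel" ([column, row] in pixels, amid what is visible of it).
The state is a dict: "t": time; "joints": joint angles; "qvel": joint speeds; "joint_efforts": joint torques, N m; "tool_pos": TCP position; "orientation": TCP orientation; "force": force on the tool from outside, world axes, zero at the start; "moment": the same for the moment, N m; "finger_gap": opening from 0.0 (shut) to 1.0 (fully open); "finger_force": force on a finger pad.
Only numpy, scipy, OpenCV 4.12 (cv2) and the standard library are available. Lean on these libraries where they do the work, as an engineer would, in place of code of your own. Each camera call takes 0.05 s, during which the arm holds its last target. There are 200 camera calls.

TASK

Lock the drone's wing joint: with one fingertip press the long spring catch bar down and keep it held down, while the other fingertip pushes the upright plate of the bolt towards the keeper on the outer wing panel until the bolt is fully home. Then let go, so that the catch springs back up and locks the bolt. Do not lift or shift the wing, and leave the other things on the wing and the table where they are.

Things in the scene. Friction and masses are not known exactly. Their poses are not given: they have to be found in the camera images.
- wing: Black wing section, loose but heavy (about 6 kg), level on two white cradle blocks: 225 mm nose to tail (its x, round nose to -x), 360 mm along the span (its y, -170 to +190), flat top 90 mm above the table. Origin on the table under the lock; z up. A seam at y = +65 mm parts the centre panel (-y) from the outer panel (+y). On top: the bare metal lock.
- lock_base (a point): Top of the lock's base plate (94 mm above the table), over the wing's origin. Side by side along the wing's y lie the bolt (axis at x = -28 mm) and the catch bar (centre line x = +28 mm). The bolt is a 12 mm round bar, axis 108 mm above the table, in two guide blocks. Apart from the bolt's upright plate and the catch bar nothing in the lock stands above 117 mm.
- bolt_plate (a point): Middle of the top edge of the upright plate on the bolt, the part to push: 24 mm wide (x), 8 mm thick (y), its top 154 mm above the table, free of the round bar from 114 mm up. Push its -y face, so that it travels to +y. Moves with the bolt. Its axes are parallel to the wing's.
- catch_top (a point): Centre of the top of the catch bar: flat metal bar 24 mm wide (x), 115 mm long (y, 57 mm either way), 8 mm thick, top 134 mm above the table when up, 124 mm fully down. Goes straight down without tilting wherever pressed; a fingertip may slide along it. Its centre line lies 56 mm beside that of the bolt. Axes parallel to the wing's.
- keeper (a point): Middle of the top of the keeper, the block on the outer panel (26 x 22 mm, top 117 mm above the table) that the bolt's tip slides into, at x = -28, y = +88 mm of the wing.
- bolt (a joint): Slide of the bolt in m, to +y of the wing (to the keeper): starts drawn back at 0 to 0.003; 0.050 is the end stop, fully home. Needs about 2.5 N. With the catch up it has a few mm of play; the catch then blocks the bolt's four small teeth in turn, so the catch must stay down for the whole stroke. Past about 0.043 the released catch comes up behind the last tooth.
- catch (a joint): Travel of the catch bar in m, downwards: 0 is up, 0.010 fully down. It frees the bolt from 0.005 on. Spring: about 2.4 N to start, 6.4 N fully down; springs up by itself when let go.
- socket: Bystander, loose: steel socket 22 mm across, 30 mm high, standing on the wing; origin at the middle of its foot.
- screw_jar: Bystander, loose: clear jar 48 mm across, 55 mm high; origin at the middle of its foot.
- driver: Bystander, loose: screwdriver lying on the table, 170 mm long.
- battery: Bystander, loose: grey battery pack 140 x 45 x 40 mm; origin at the middle of its underside.
- wheel: Bystander, loose: small black landing wheel lying flat on the outer panel, 68 mm across, 24 mm high; origin at the middle of its underside.
- cup: Bystander, loose: white mug 76 mm across, 85 mm high; origin at the middle of its foot.
- tape_roll: Bystander, loose: empty tape core lying flat, 90 mm across, 24 mm high; origin at the middle of its underside.

How it is judged:
On the way, in this order (a step that is already met when the one before it is completed fails the run):
1. the catch is pressed down while the bolt is still drawn back (value of joint catch above 0.005 m and value of joint bolt below 0.01 m and contact force between the fingers and catch above 0.5 N), for 0.05 s.
2. the bolt is home with the catch still held down (value of joint bolt above 0.0455 m and value of joint catch above 0.0045 m and contact force between the fingers and catch above 0.5 N), for 0.05 s.
At the end, for the whole second after the job is handed in: The bolt is within 4.5 mm of its end stop and at rest, the catch has sprung back up (within 1.5 mm), the wing lies within 20 mm of where it was and the bystanders within 30 mm (value of joint bolt above 0.0455 m and value of joint catch below 0.0015 m and velocity of joint bolt below 0.005 m/s and distance of wing from where it was at the start of the episode below 0.02 m and height (world z) of wing below 0.008 m and distance of each of socket, screw_jar, driver, battery, wheel, cup, tape_roll from where it was at the start of the episode below 0.03 m); the robot touches nothing.
It fails at once if the catch is let up while the bolt is between its ends (value of joint bolt between 0.008 and 0.04 m and value of joint catch below 0.003 m).
It fails at once if the catch or the bolt is worked with another part of the robot than the fingers (contact force between the arm and catch above 2 N or contact force between the arm and bolt above 2 N).
It fails at once if the wing is lifted, tipped or shifted more than 20 mm (distance of wing from where it was at the start of the episode above 0.02 m or height (world z) of wing above 0.01 m or angle between wing's own z axis and vertical above 0.08 rad).
It fails at once if a bystander is moved more than 30 mm (distance of any of socket, screw_jar, driver, battery, wheel, cup, tape_roll from where it was at the start of the episode above 0.03 m).
It also fails if it takes over 35 s, if anything falls off the work surface, if the arm or the gripper's body presses on something with over 40 N, if the wrist force passes 120 N, or if a joint passes its speed limit or range.

## Working session

There is one attempt and no reset: what is moved stays moved. The work goes in short steps, Python scripts to look and compute and a tool call to move; the robot and the scene stay as the last step left them, time stands still between calls to the robot, and variables do not carry over. Pictures are saved under pics/ and viewed, at most 10 in all, crops included, and the job is handed in when it is done.

Besides the shell and the picture viewer there is one more tool, called by a JSON object that holds its "fn" and its "kwargs". play_rows: Moves the arm, as the interface text tells. Its arguments: {"type":"object","properties":{"rows":{"type":"array"},"squeeze":{"type":"number"}},"required":["rows"]}

```bash
mkdir -p pics; cat > h.py <<'E'
import numpy as np, cv2
from rig import get_obs, vision, workorder
def ray(c,px):
    R=cv2.Rodrigues(np.array(c["rvec"],float))[0];t=np.array(c["tvec"],float).ravel();K=np.array(c["mtx"],float)
    d=R.T@np.linalg.solve(K,[px[0],px[1],1.]);o=-R.T@t
    return o,d
def atz(c,px,z):
    o,d=ray(c,px);return o+d*(z-o[2])/d[2]
def proj(c,P):
    return cv2.projectPoints(np.array(P,float).reshape(-1,3),np.array(c["rvec"],float),np.array(c["tvec"],float),np.array(c["mtx"],float),None)[0].reshape(-1,2)
def save(c,n): cv2.imwrite("pics/"+n,c["color"][:,:,::-1])
E
python3 - <<'E'
from h import *
for n in ["top","scene"]:
    c=vision.capture(n);save(c,n+"0.png")
    print(n,ray(c,(320,200))[0])
    for l,z in [("lock_base",.094),("bolt_plate",.154),("catch_top",.134),("keeper",.117),("wing",.09),("socket",.1),("screw_jar",.03),("wheel",.1),("cup",.04),("battery",.03),("tape_roll",.02),("driver",.02)]:
        for r in vision.boxes_of(c,l)[:2]: print(l,round(r["confidence"],2),np.round(r["pixel"]),np.round(atz(c,r["pixel"],z),3))
o=get_obs();print(o["t"],o["tool_pos"],o["orientation"],o["force"])
E
```

```text
top [0.48166362 0.06367113 0.90443686]
lock_base 0.59 [348. 226.] [0.562 0.004 0.094]
catch_top 0.66 [368. 211.] [ 0.587 -0.038  0.134]
catch_top 0.43 [453. 208.] [ 0.59  -0.222  0.134]
keeper 0.7 [352. 226.] [ 0.559 -0.003  0.117]
keeper 0.42 [363. 213.] [ 0.587 -0.03   0.117]
wing 0.57 [350. 229.] [ 0.555 -0.003  0.09 ]
socket 0.66 [415. 222.] [ 0.564 -0.147  0.1  ]
screw_jar 0.91 [254. 238.] [0.544 0.224 0.03 ]
wheel 0.87 [287. 207.] [0.607 0.138 0.1  ]
cup 0.77 [456. 207.] [ 0.605 -0.264  0.04 ]
battery 0.92 [289. 164.] [0.725 0.138 0.03 ]
battery 0.49 [236. 182.] [0.684 0.268 0.03 ]
tape_roll 0.9 [242. 182.] [0.686 0.258 0.02 ]
tape_roll 0.48 [388. 167.] [ 0.715 -0.109  0.02 ]
driver 0.78 [389. 165.] [ 0.719 -0.112  0.02 ]
driver 0.39 [370. 237.] [ 0.54  -0.055  0.02 ]
scene [1.1239777  0.78386093 0.79855933]
lock_base 0.82 [329. 197.] [0.596 0.055 0.094]
bolt_plate 0.81 [331. 168.] [0.561 0.009 0.154]
catch_top 0.54 [315. 172.] [ 0.594 -0.022  0.134]
catch_top 0.53 [326. 193.] [0.623 0.08  0.134]
keeper 0.86 [330. 194.] [0.606 0.071 0.117]
wing 0.87 [326. 195.] [0.594 0.039 0.09 ]
wing 0.51 [267. 202.] [ 0.754 -0.021  0.09 ]
screw_jar 0.94 [381. 244.] [0.547 0.235 0.03 ]
screw_jar 0.25 [303. 155.] [ 0.488 -0.259  0.03 ]
wheel 0.75 [345. 210.] [0.598 0.132 0.1  ]
cup 0.86 [272. 155.] [ 0.593 -0.302  0.04 ]
battery 0.68 [301. 249.] [0.739 0.135 0.03 ]
driver 0.64 [266. 201.] [ 0.716 -0.107  0.02 ]
1.3 [0.21176709 0.61452687 0.40472335] [1.65162161e-01 9.86266425e-01 2.16560052e-06 2.98861034e-06] [-0.26957728 -0.21597113 -0.23358653]
```

```bash
python3 - <<'E'
import cv2
a=cv2.imread("pics/top0.png")[120:290,220:480];cv2.imwrite("pics/top0c.png",cv2.resize(a,None,fx=3,fy=3,interpolation=cv2.INTER_CUBIC))
a=cv2.imread("pics/scene0.png")[130:270,240:400];cv2.imwrite("pics/scene0c.png",cv2.resize(a,None,fx=4,fy=4,interpolation=cv2.INTER_CUBIC))
E
```

```text
(no output)
```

View pics/top0c.png

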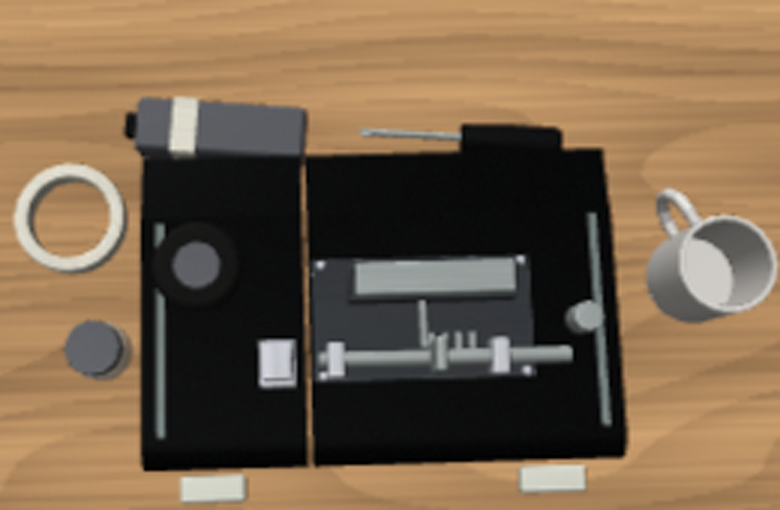

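View pics/scene0c.png

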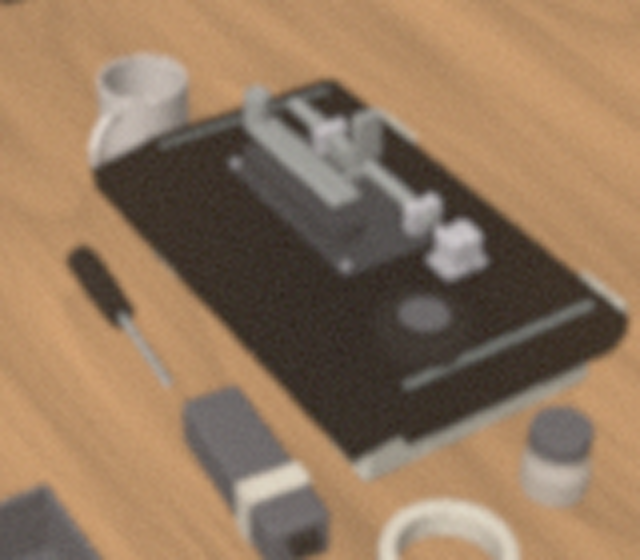

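The top view (crop ÷3 + offset (220,120)) shows the catch bar centred at about (365,213), the plate at (367,237) and the keeper at (312,240). The bolt travels to the left, which is world +y. The scene view agrees. Next I'll fit the wing pose and plan the transit.

```bash
cat >> h.py <<'E'
from scipy.spatial.transform import Rotation as Ro
def rows(p,q,tp,n,yaw=0.0):
    """n rows from pose p,q to tp, turning by yaw about world z, tool pointing down"""
    out=[];R=Ro.from_quat(q)
    for i in range(n):
        out.append(np.r_[R.inv().apply((np.array(tp)-p)/n)*1000, R.inv().apply([0,0,yaw/n])]);R=Ro.from_rotvec([0,0,yaw/n])*R
    return np.array(out)
E
python3 - <<'E'
from h import *
c=vision.capture("top")
f=lambda u,v,z: np.round(atz(c,(u/3+220-1/3,v/3+120-1/3),z),4)
P={}
for n,u,v,z in [("bar1",355,264,.134),("bar2",515,259,.134),("bar3",516,287,.134),("bar4",355,293,.134),("keeper",278,359,.117),("seamA",303,157,.09),("seamB",312,462,.09),("c1",603,150,.09),("c2",143,157,.09),("plate",439,345,.154),("bolt1",573,354,.108),("bolt2",322,358,.108)]:
    P[n]=f(u,v,z);print(n,P[n])
# wing origin fit: known points
K={"keeper":(-.028,.088)}
d=P["bar1"]-P["bar2"];d2=P["seamA"]-P["seamB"];d3=P["c2"]-P["c1"];d4=P["bolt2"]-P["bolt1"]
print([np.degrees(np.arctan2(-a[0],a[1])) for a in (d,d3,d4)],np.degrees(np.arctan2(d2[1],d2[0])))
o=get_obs();print(o["t"],o["force"])
R=Ro.from_quat(o["orientation"]);ang=np.arctan2(*R.as_matrix()[[1,0],1]);print("tool y ang",np.degrees(ang))
for tp in [[.565,-.03,.405]]:
    print(np.round(rows(o["tool_pos"],o["orientation"],tp,16,-ang+np.radians(0)),3))
E
```

```text
bar1 [0.5972 0.0258 0.134 ]
bar2 [ 0.5979 -0.0893  0.134 ]
bar3 [ 0.5777 -0.0889  0.134 ]
bar4 [0.5763 0.0265 0.134 ]
keeper [0.5319 0.0828 0.117 ]
seamA [0.688 0.061 0.09 ]
seamB [0.4574 0.06   0.09  ]
c1 [ 0.688 -0.171  0.09 ]
c2 [0.691  0.1839 0.09  ]
plate [ 0.5362 -0.0294  0.154 ]
bolt1 [ 0.5304 -0.1331  0.108 ]
bolt2 [0.5323 0.0509 0.108 ]
[np.float64(0.3484496194139921), np.float64(-0.48431458062765215), np.float64(-0.5916201743188472)] 0.24846236063064944
1.35 [-0.23954698 -0.31658075  0.60001722]
tool y ang 70.98742669381863
[[-3.3998e+01 -3.0892e+01 -1.7000e-02 -0.0000e+00  0.0000e+00  7.7000e-02]
 [-3.6286e+01 -2.8170e+01 -1.7000e-02 -0.0000e+00  0.0000e+00  7.7000e-02]
 [-3.8356e+01 -2.5278e+01 -1.7000e-02 -0.0000e+00  0.0000e+00  7.7000e-02]
 [-4.0197e+01 -2.2236e+01 -1.7000e-02 -0.0000e+00  0.0000e+00  7.7000e-02]
 [-4.1797e+01 -1.9059e+01 -1.7000e-02 -0.0000e+00  0.0000e+00  7.7000e-02]
 [-4.3146e+01 -1.5769e+01 -1.7000e-02 -0.0000e+00  0.0000e+00  7.7000e-02]
 [-4.4236e+01 -1.2384e+01 -1.7000e-02 -0.0000e+00  0.0000e+00  7.7000e-02]
 [-4.5062e+01 -8.9250e+00 -1.7000e-02 -0.0000e+00  0.0000e+00  7.7000e-02]
 [-4.5617e+01 -5.4120e+00 -1.7000e-02 -0.0000e+00  0.0000e+00  7.7000e-02]
 [-4.5899e+01 -1.8670e+00 -1.7000e-02 -0.0000e+00  0.0000e+00  7.7000e-02]
 [-4.5906e+01  1.6890e+00 -1.8000e-02 -0.0000e+00  0.0000e+00  7.7000e-02]
 [-4.5638e+01  5.2350e+00 -1.8000e-02 -0.0000e+00  0.0000e+00  7.7000e-02]
 [-4.5096e+01  8.7500e+00 -1.8000e-02 -0.0000e+00  0.0000e+00  7.7000e-02]
 [-4.4284e+01  1.2212e+01 -1.8000e-02 -0.0000e+00  0.0000e+00  7.7000e-02]
 [-4.3207e+01  1.5601e+01 -1.8000e-02 -0.0000e+00  0.0000e+00  7.7000e-02]
 [-4.1870e+01  1.8897e+01 -1.8000e-02 -0.0000e+00  0.0000e+00  7.7000e-02]]
```

{"fn": "play_rows", "kwargs": {"rows": [[[-34, -31, 0, 0, 0, 0.077, 42], [-36, -28, 0, 0, 0, 0.077, 42], [-38, -25, 0, 0, 0, 0.077, 42], [-40, -22, 0, 0, 0, 0.077, 42], [-42, -19, 0, 0, 0, 0.077, 42], [-43, -16, 0, 0, 0, 0.077, 42], [-44, -12, 0, 0, 0, 0.077, 42], [-45, -9, 0, 0, 0, 0.077, 42]]]}}

```text
t: 2.15
tool_pos: [0.389, 0.2919, 0.405]
orientation: [0.458, 0.889, 0.0, -0.0]
force: [0.8, 0.5, -0.3]
finger_gap: 0.49
finger_force: 0.0
```

{"fn": "play_rows", "kwargs": {"rows": [[[-46, -5, 0, 0, 0, 0.077, 42], [-46, -2, 0, 0, 0, 0.077, 42], [-46, 2, 0, 0, 0, 0.077, 42], [-46, 5, 0, 0, 0, 0.077, 42], [-45, 9, 0, 0, 0, 0.077, 42], [-44, 12, 0, 0, 0, 0.077, 42], [-43, 16, 0, 0, 0, 0.077, 42], [-42, 19, 0, 0, 0, 0.077, 42]]]}}

```text
t: 2.95
tool_pos: [0.5684, -0.0294, 0.4052]
orientation: [0.706, 0.709, 0.001, 0.0]
force: [0.8, 0.0, 0.2]
finger_gap: 0.489
finger_force: 0.0
```

```bash
python3 - <<'E'
from h import *
o=get_obs();print(o["t"],o["tool_pos"],o["orientation"],o["force"],o["finger_gap"],np.abs(o["qvel"]).max())
print(np.round(rows(o["tool_pos"],o["orientation"],[.560,-.055,.405],4,-np.arctan2(*Ro.from_quat(o["orientation"]).as_matrix()[[1,0],1])),3))
c=vision.capture("wrist");save(c,"w1.png")
print(ray(c,(320,200))[0])
for l,z in [("lock_base",.094),("bolt_plate",.154),("catch_top",.134),("keeper",.117)]:
    for r in vision.boxes_of(c,l)[:2]: print(l,round(r["confidence"],2),np.round(r["pixel"]),np.round(atz(c,r["pixel"],z),4))
E
```

```text
2.95 [ 0.56835813 -0.02936282  0.4051698 ] [7.05547264e-01 7.08662623e-01 5.38442464e-04 2.34343566e-04] [0.84482637 0.0479179  0.2213439 ] 0.48866591722579555 0.6329919674025184
[[-6.400e+00 -2.118e+00  3.700e-02 -0.000e+00 -0.000e+00  1.000e-03]
 [-6.402e+00 -2.111e+00  3.700e-02 -0.000e+00 -0.000e+00  1.000e-03]
 [-6.405e+00 -2.104e+00  3.700e-02 -0.000e+00 -0.000e+00  1.000e-03]
 [-6.407e+00 -2.097e+00  3.700e-02 -0.000e+00 -0.000e+00  1.000e-03]]
[0.56865086 0.0493062  0.37419625]
lock_base 0.89 [315. 135.] [0.566  0.0293 0.094 ]
bolt_plate 0.97 [279. 201.] [ 0.5365 -0.02    0.154 ]
bolt_plate 0.26 [335. 326.] [ 0.5859 -0.1473  0.154 ]
catch_top 0.95 [336. 195.] [ 0.5849 -0.0199  0.134 ]
keeper 0.62 [317. 137.] [0.5676 0.0298 0.117 ]
```

View pics/w1.png

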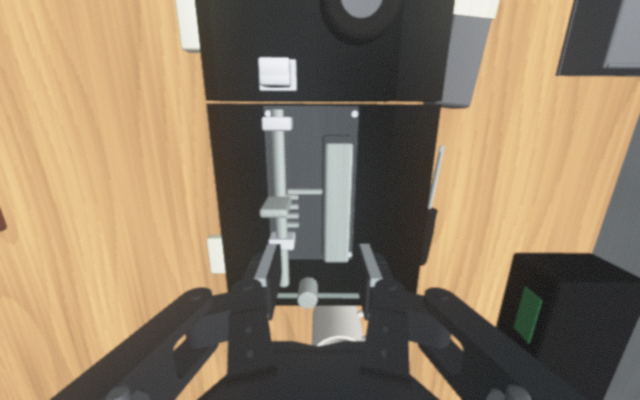

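The wrist view shows the plate top at about (276,207) and the catch bar from (338,143) to (336,262). The fingers straddle correctly in x and lie behind the plate. I'll shift to above the press point and go partly down.

{"fn": "play_rows", "kwargs": {"rows": [[[-10, -3, 0, 0, 0, 0, 42], [-10, -3, 0, 0, 0, 0, 42], [-8, -2, 0, 0, 0, 0, 42], [0, 0, 20, 0, 0, 0, 42], [0, 0, 20, 0, 0, 0, 42], [0, 0, 20, 0, 0, 0, 42], [0, 0, 0, 0, 0, 0, 42], [0, 0, 0, 0, 0, 0, 42]]]}}

```text
t: 4.0
tool_pos: [0.5598, -0.0561, 0.3453]
orientation: [0.705, 0.71, -0.0, 0.0]
force: [0.1, -0.3, 0.3]
finger_gap: 0.496
finger_force: 0.0
```

```bash
python3 - <<'E'
from h import *
o=get_obs();print(o["t"],o["tool_pos"],o["orientation"],o["force"],o["finger_gap"],np.abs(o["qvel"]).max())
c=vision.capture("wrist");save(c,"w2.png")
print(ray(c,(320,200))[0])
for l,z in [("bolt_plate",.154),("catch_top",.134),("keeper",.117)]:
    for r in vision.silhouettes(c,l)[:1]:
        m=r["region"];ys,xs=np.where(m);print(l,round(r["confidence"],2),np.round(r["pixel"]),np.round(atz(c,r["pixel"],z),4),xs.min(),xs.max(),ys.min(),ys.max())
c2=vision.capture("scene");save(c2,"s2.png")
a=c2["color"][90:250,230:430,::-1];cv2.imwrite("pics/s2c.png",cv2.resize(a,None,fx=4,fy=4,interpolation=cv2.INTER_CUBIC)[:600])
E
```

```text
4.0 [ 0.55984587 -0.05609445  0.34525821] [ 7.04699229e-01  7.09506161e-01 -6.90738197e-05  2.04679685e-05] [ 0.11957544 -0.28717204  0.2625923 ] 0.4955600273280357 0.022896359812726988
[0.55992486 0.02255378 0.31425577]
bolt_plate 0.74 [279. 193.] [ 0.5364 -0.0228  0.154 ] 253 303 65 300
catch_top 0.72 [353. 178.] [ 0.5836 -0.0179  0.134 ] 291 378 110 271
```

View pics/w2.png

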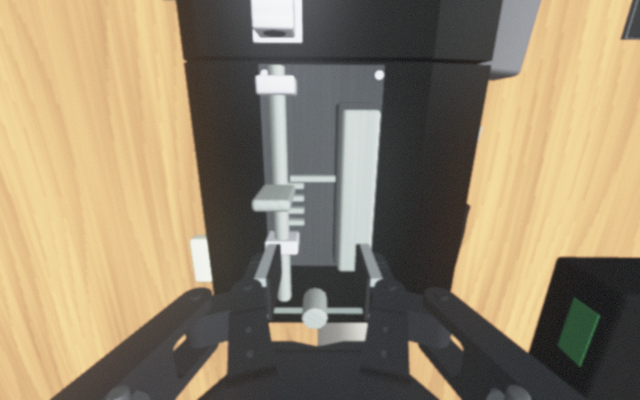

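View pics/s2c.png

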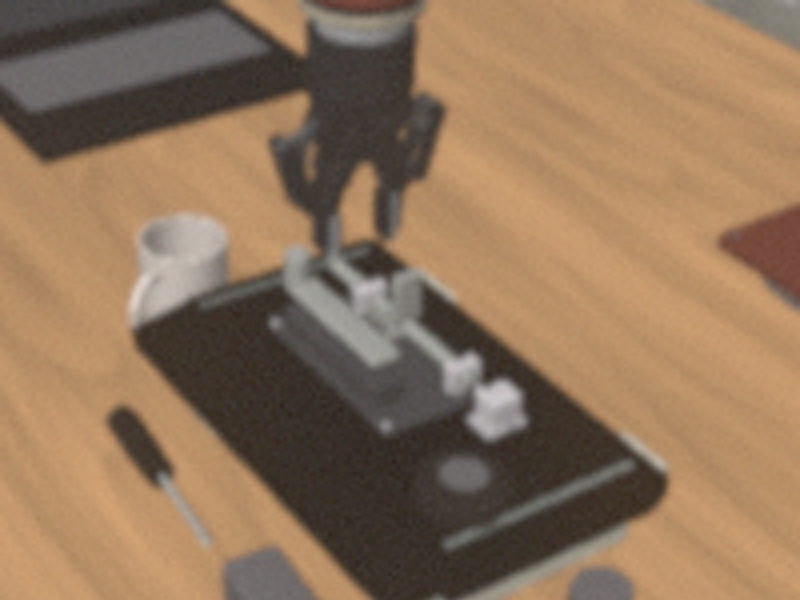

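```bash
python3 - <<'E'
from h import *
c=vision.capture("wrist")
for n,u,v,z in [("plate front l",258,197,.154),("front r",292,197,.154),("back l",254,210,.154),("back r",286,210,.154),("bar tl",344,108,.134),("bar tr",380,109,.134),("bar bl",338,270,.134),("bar br~",374,243,.134),("keep c",275,15,.117),("seam l",185,61,.09),("seam r",490,63,.09)]: print(n,np.round(atz(c,(u,v),z),4))
for z in (.172,.178,.184):
  print(z,np.round(proj(c,[[x,y,z] for x in (.524,.539,.581,.595) for y in (-.045,-.067)])).tolist())
E
```

```text
plate front l [ 0.5244 -0.0253  0.154 ]
front r [ 0.545  -0.0251  0.154 ]
back l [ 0.5214 -0.0336  0.154 ]
back r [ 0.5411 -0.0335  0.154 ]
bar tl [0.5765 0.0265 0.134 ]
bar tr [0.5988 0.026  0.134 ]
bar bl [ 0.576  -0.0876  0.134 ]
bar br~ [ 0.6013 -0.0653  0.134 ]
keep c [0.5336 0.0808 0.117 ]
seam l [0.4628 0.0593 0.09  ]
seam r [0.6866 0.0593 0.09  ]
0.172 [[253.0, 240.0], [255.0, 274.0], [279.0, 240.0], [281.0, 274.0], [354.0, 240.0], [352.0, 274.0], [378.0, 240.0], [376.0, 274.0]]
0.178 [[250.0, 244.0], [253.0, 279.0], [278.0, 244.0], [279.0, 279.0], [355.0, 245.0], [353.0, 280.0], [381.0, 245.0], [378.0, 280.0]]
0.184 [[248.0, 249.0], [251.0, 286.0], [276.0, 250.0], [278.0, 286.0], [356.0, 250.0], [354.0, 286.0], [383.0, 250.0], [380.0, 286.0]]
```

{"fn": "play_rows", "kwargs": {"rows": [[[0, 0, 12, 0, 0, 0, 42], [0, 0, 12, 0, 0, 0, 42], [0, 0, 8, 0, 0, 0, 42], [0, 0, 4, 0, 0, 0, 42], [0, 0, 2, 0, 0, 0, 42], [0, 0, 0, 0, 0, 0, 42], [0, 0, 0, 0, 0, 0, 42], [0, 0, 0, 0, 0, 0, 42]]]}}

```text
t: 5.1
tool_pos: [0.5601, -0.0558, 0.3071]
orientation: [0.705, 0.71, 0.0, 0.0]
force: [0.0, -0.2, -0.7]
finger_gap: 0.496
finger_force: 0.0
```

{"fn": "play_rows", "kwargs": {"rows": [[[0, 0, 1, 0, 0, 0, 42], [0, 0, 1, 0, 0, 0, 42], [0, 0, 1, 0, 0, 0, 42], [0, 0, 1, 0, 0, 0, 42], [0, 0, 0, 0, 0, 0, 42], [0, 0, 0, 0, 0, 0, 42], [0, 0, 0, 0, 0, 0, 42], [0, 0, 0, 0, 0, 0, 42]]]}}

```text
t: 5.9
tool_pos: [0.5601, -0.0558, 0.3028]
orientation: [0.705, 0.71, 0.0, 0.0]
force: [0.9, 0.2, 2.2]
finger_gap: 0.494
finger_force: 1.5
```

{"fn": "play_rows", "kwargs": {"rows": [[[0, 0, 1, 0, 0, 0, 42], [0, 0, 1, 0, 0, 0, 42], [0, 0, 1, 0, 0, 0, 42], [0, 0, 1, 0, 0, 0, 42], [0, 0, 0, 0, 0, 0, 42], [0, 0, 0, 0, 0, 0, 42], [0, 0, 0, 0, 0, 0, 42], [0, 0, 0, 0, 0, 0, 42]]]}}

```text
t: 6.7
tool_pos: [0.5601, -0.0558, 0.2988]
orientation: [0.705, 0.71, 0.0, 0.0]
force: [1.4, -0.5, 4.1]
finger_gap: 0.49
finger_force: 2.3
```

```bash
python3 - <<'E'
from h import *
F=[]
for i in range(5):
    c=vision.capture("scene");o=get_obs();F.append(np.r_[o["force"],o["tool_pos"][2]])
print(o["t"],np.round(np.mean(F,0),4),np.round(np.std(F,0),2))
E
```

```text
6.95 [ 2.1856 -0.4511  4.8034  0.2988] [0.46 0.75 0.25 0.  ]
```

{"fn": "play_rows", "kwargs": {"rows": [[[0, 0, 1, 0, 0, 0, 42], [0, 0, 1, 0, 0, 0, 42], [0, 0, 0.5, 0, 0, 0, 42], [0, 0, 0, 0, 0, 0, 42], [0, 0, 0, 0, 0, 0, 42], [0, 0, 0, 0, 0, 0, 42], [0, 0, 0, 0, 0, 0, 42], [0, 0, 0, 0, 0, 0, 42]]]}}

```text
t: 7.75
tool_pos: [0.56, -0.0558, 0.2963]
orientation: [0.705, 0.71, 0.0, 0.0]
force: [2.4, -0.1, 5.5]
finger_gap: 0.493
finger_force: 2.8
```

```bash
python3 - <<'E'
from h import *
F=[]
for i in range(6):
    c=vision.capture("wrist" if i<5 else "scene");o=get_obs();F.append(np.r_[o["force"],o["tool_pos"][2]])
    if i==4: save(c,"w3.png")
print(o["t"],np.round(np.mean(F,0),4),np.round(np.std(F,0),2),o["finger_gap"],o["finger_force"])
save(c,"s3.png")
a=cv2.imread("pics/w3.png")[40:320,180:460];b=c["color"][120:220,270:370,::-1]
cv2.imwrite("pics/c3.png",np.hstack([cv2.resize(a,(400,400)),cv2.resize(b,(400,400),interpolation=cv2.INTER_CUBIC)]))
E
```

```text
8.05 [ 1.9585 -0.5286  5.5737  0.2963] [0.4  0.48 0.3  0.  ] 0.4894625454612224 2.796745334744628
```

View pics/c3.png

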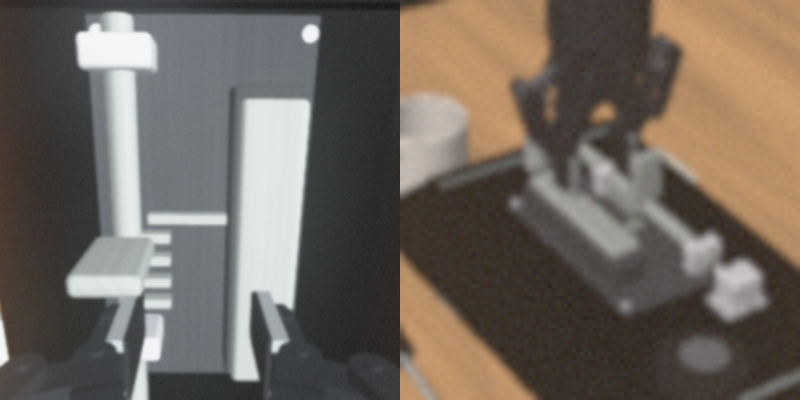

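The catch reads about 5.6 N, so it is roughly 8 mm down. The other finger sits just behind the plate, so I'll push.

{"fn": "play_rows", "kwargs": {"rows": [[[4, 0, 0.5, 0, 0, 0, 42], [4, 0, 0, 0, 0, 0, 42], [4, 0, 0, 0, 0, 0, 42], [4, 0, 0, 0, 0, 0, 42], [4, 0, 0, 0, 0, 0, 42], [4, 0, 0, 0, 0, 0, 42], [0, 0, 0, 0, 0, 0, 42], [0, 0, 0, 0, 0, 0, 42]]]}}

```text
t: 8.85
tool_pos: [0.5596, -0.0332, 0.2958]
orientation: [0.705, 0.709, -0.001, 0.0]
force: [0.1, -5.1, 6.4]
finger_gap: 0.489
finger_force: 3.5
```

```bash
python3 - <<'E'
from h import *
F=[]
for i in range(5):
    c=vision.capture("wrist");o=get_obs();F.append(np.r_[o["force"],o["tool_pos"]])
save(c,"w4.png")
print(o["t"],np.round(np.mean(F,0),4),o["finger_gap"],o["finger_force"])
cv2.imwrite("pics/c4.png",cv2.resize(cv2.imread("pics/w4.png")[40:320,180:460],(500,500)))
E
```

```text
9.1 [ 0.1709 -4.9176  6.3815  0.5596 -0.0332  0.2958] 0.4905110030694632 3.4578325442271307
```

View pics/c4.png

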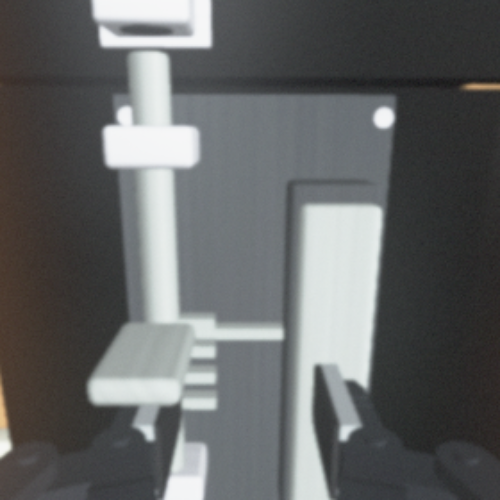

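The bolt is moving freely, about 11 mm so far, and its tip is past the near guide block. Fy of about 5 N is bolt drag plus catch friction. I'll continue.

{"fn": "play_rows", "kwargs": {"rows": [[[4, 0, 0, 0, 0, 0, 42], [4, 0, 0, 0, 0, 0, 42], [4, 0, 0, 0, 0, 0, 42], [4, 0, 0, 0, 0, 0, 42], [4, 0, 0, 0, 0, 0, 42], [4, 0, 0, 0, 0, 0, 42], [4, 0, 0, 0, 0, 0, 42], [4, 0, 0, 0, 0, 0, 42]]]}}

```text
t: 9.9
tool_pos: [0.5594, -0.0018, 0.2958]
orientation: [0.705, 0.709, -0.001, 0.001]
force: [1.1, -7.2, 6.2]
finger_gap: 0.489
finger_force: 4.3
```

{"fn": "play_rows", "kwargs": {"rows": [[[1.5, 0, 0, 0, 0, 0, 42], [1.5, 0, 0, 0, 0, 0, 42], [1, 0, 0, 0, 0, 0, 42], [0, 0, 0, 0, 0, 0, 42], [0, 0, 0, 0, 0, 0, 42], [0, 0, 0, 0, 0, 0, 42], [0, 0, 0, 0, 0, 0, 42], [0, 0, 0, 0, 0, 0, 42]]]}}

```text
t: 10.7
tool_pos: [0.5594, 0.0013, 0.2958]
orientation: [0.706, 0.709, -0.001, 0.001]
force: [1.6, -10.4, 6.8]
finger_gap: 0.495
finger_force: 6.4
```

```bash
python3 - <<'E'
from h import *
F=[]
for i in range(5):
    c=vision.capture("wrist");o=get_obs();F.append(np.r_[o["force"],o["tool_pos"]])
save(c,"w5.png")
print(o["t"],np.round(np.mean(F,0),4),o["finger_gap"],o["finger_force"])
cv2.imwrite("pics/c5.png",cv2.resize(cv2.imread("pics/w5.png")[0:320,160:480],(600,600)))
E
```

```text
10.95 [ 1.09570e+00 -1.01113e+01  6.54300e+00  5.59400e-01  1.30000e-03
  2.95800e-01] 0.4923190834390851 6.432288871728815
```

View pics/c5.png

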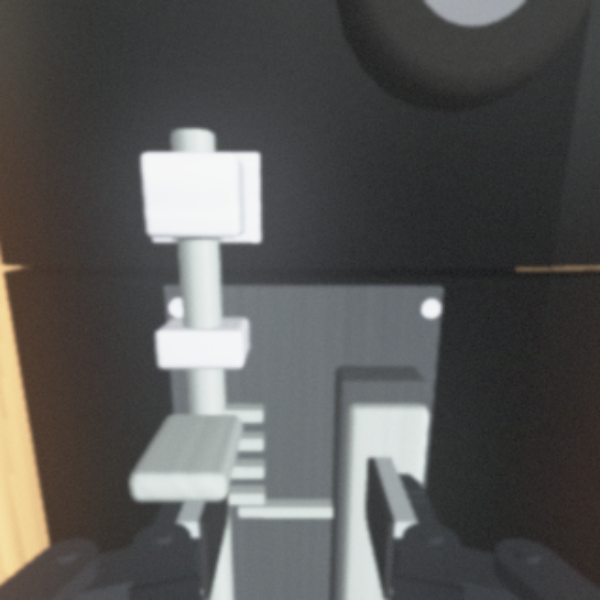

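The bolt tip shows through the keeper at about crop (193,140), and all four teeth are past the cross-bar. Next: measure the plate position, then nudge on to the stop.

```bash
python3 - <<'E'
from h import *
c=vision.capture("wrist");s=320/600
for n,u,v,z in [("plate back edge",180,499,.154),("plate front",180,474,.154),("seam l",20,268,.09),("seam r",550,270,.09),("bar top l",350,405,.125)]: print(n,np.round(atz(c,(u*s+160,v*s),z),4))
E
```

```text
plate back edge [0.5317 0.0136 0.154 ]
plate front [0.5322 0.0204 0.154 ]
seam l [0.4683 0.0619 0.09  ]
seam r [0.6436 0.0618 0.09  ]
bar top l [0.5752 0.0271 0.125 ]
```

{"fn": "play_rows", "kwargs": {"rows": [[[1, 0, 0, 0, 0, 0, 42], [0.5, 0, 0, 0, 0, 0, 42], [0, 0, 0, 0, 0, 0, 42], [0, 0, 0, 0, 0, 0, 42], [0, 0, 0, 0, 0, 0, 42], [0, 0, 0, 0, 0, 0, 42], [0, 0, 0, 0, 0, 0, 42], [0, 0, 0, 0, 0, 0, 42]]]}}

```text
t: 11.8
tool_pos: [0.5594, 0.0016, 0.2958]
orientation: [0.706, 0.708, -0.002, 0.002]
force: [1.3, -14.9, 5.7]
finger_gap: 0.491
finger_force: 8.3
```

The force rises stiffly (0.3 mm of motion for 4.7 N), so the bolt is at its stop. I'll back off the plate a little, then lift straight up.

{"fn": "play_rows", "kwargs": {"rows": [[[-2, 0, 0, 0, 0, 0, 42], [-2, 0, 0, 0, 0, 0, 42], [-3, 0, 0, 0, 0, 0, 42], [0, 0, 0, 0, 0, 0, 42], [0, 0, -5, 0, 0, 0, 42], [0, 0, -10, 0, 0, 0, 42], [0, 0, -15, 0, 0, 0, 42], [0, 0, -20, 0, 0, 0, 42]]]}}

```text
t: 12.6
tool_pos: [0.5589, -0.0017, 0.346]
orientation: [0.705, 0.709, -0.001, -0.001]
force: [0.3, 0.5, 0.0]
finger_gap: 0.49
finger_force: 0.0
```

{"fn": "play_rows", "kwargs": {"rows": [[[0, 0, -20, 0, 0, 0, 42], [0, 0, -20, 0, 0, 0, 42], [0, 0, -10, 0, 0, 0, 42], [0, 0, 0, 0, 0, 0, 42], [0, 0, 0, 0, 0, 0, 42], [0, 0, 0, 0, 0, 0, 42], [0, 0, 0, 0, 0, 0, 42], [0, 0, 0, 0, 0, 0, 42]]]}}

```text
t: 13.4
tool_pos: [0.5595, -0.0012, 0.3951]
orientation: [0.705, 0.71, -0.001, -0.0]
force: [0.3, -0.4, 0.7]
finger_gap: 0.491
finger_force: 0.0
```

```bash
python3 - <<'E'
from h import *
c=vision.capture("wrist");save(c,"w6.png");o=get_obs();print(o["t"],o["tool_pos"],o["force"])
cv2.imwrite("pics/c6.png",cv2.resize(cv2.imread("pics/w6.png")[0:320,160:480],(600,600)))
E
```

```text
13.45 [ 0.55949011 -0.00127087  0.39526462] [-0.8389427  -0.51374725  0.19625896]
```

View pics/c6.png

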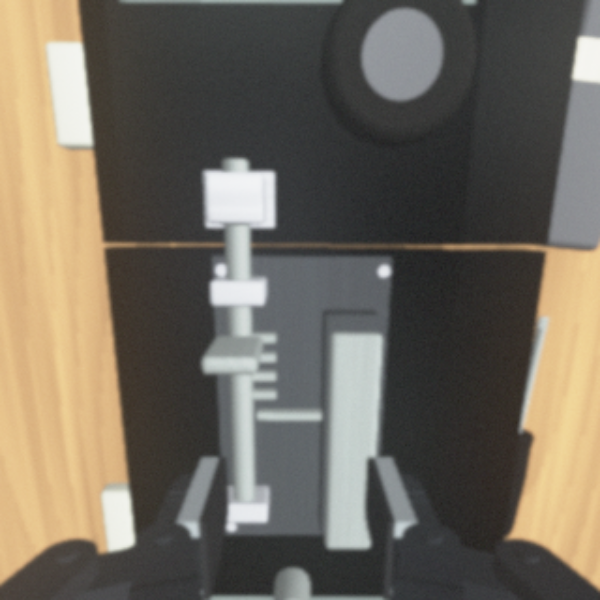

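```bash
python3 - <<'E'
from h import *
c=vision.capture("wrist");s=320/600
for n,u,v,z in [("plate back",230,371,.154),("plate front",230,357,.154),("seam l",150,244,.09),("seam r",500,247,.09),("bar top l",332,333,.134),("bar bot",330,548,.134)]: print(n,np.round(atz(c,(u*s+160,v*s),z),4))
c=vision.capture("top");save(c,"t6.png")
a=cv2.imread("pics/top0.png")[190:260,300:420];b=cv2.imread("pics/t6.png")[190:260,300:420]
cv2.imwrite("pics/c7.png",cv2.resize(np.vstack([a,b]),None,fx=4,fy=4,interpolation=cv2.INTER_CUBIC))
E
```

```text
plate back [0.5316 0.0138 0.154 ]
plate front [0.5318 0.0199 0.154 ]
seam l [0.4843 0.0621 0.09  ]
seam r [0.6638 0.0617 0.09  ]
bar top l [0.5757 0.026  0.134 ]
bar bot [ 0.5778 -0.0881  0.134 ]
```

View pics/c7.png

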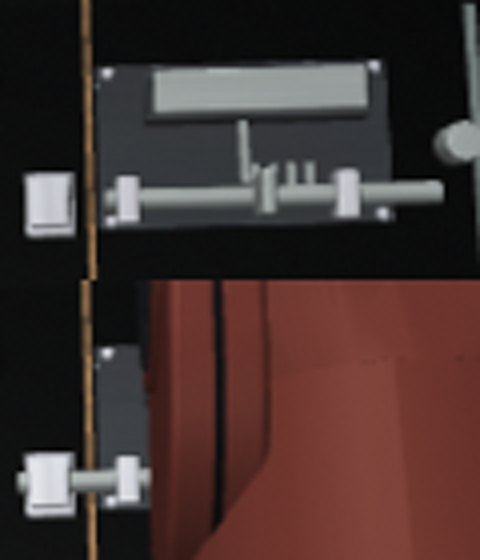

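The wing hasn't shifted, and the bolt tip travelled about 48 mm, out through the keeper. The catch is up behind the last tooth and the robot is clear, so I'm handing it in.

```bash
python3 -c "
from rig import workorder
print(workorder.finish_job())"
```

```text
the job is handed in; nothing more can be done
None
```

I handed the job in with the bolt against its end stop after about 48 mm of travel, the catch sprung back up behind the last tooth, the wing unmoved and the arm clear; the hand-in call returned no verdict.

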